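# Put the square jar back in the revolving rack, bring the bottle round and hold the rack

### The job

Put the square jar that stands on the bench back into its own place in the revolving jar rack, the square collar, lowering it in rather than dropping it, until it stands fully home. Then turn the rack until the narrow-necked bottle is squarely at the front, in line with the middle of the drip ledge, and finish still gripping the rack's knob between the fingers, holding it still there while I unscrew the bottle's cap. All other jars stay standing in their collars, and the brush, tin, casket and screwdriver are left alone.

Things in the scene. Friction and masses are not known exactly. Their poses are not given: they have to be found in the camera images.
- base: Fixed dark wooden base of the rack: disc 256 mm across, 14 mm thick, with a drip ledge (170 mm wide, pale rims 22 mm high) sticking out at its front to 215 mm from the axis. Origin on the rack's upright axis at bench height; x axis points out through the middle of the ledge, the rack's front; z up. Place and yaw differ each time.
- turntable: Pale round turntable, 260 mm across, top 37 mm above the bench. Turns freely both ways without stops (friction 0.03 N m), stays where left. Origin on the axis, at its underside (25 mm up); z up. Six steel collars 16 mm high, centred 90 mm from the axis every 60 degrees: the square one on +x, five round (54 mm inside); the round one on -x is empty, bottle and three jars fill the rest in any order.
- knob: Round upright wooden knob on the turntable's axis, 40 mm in diameter and 32 mm high, fixed to the turntable and turning with it. Origin at the centre of its underside, 97 mm above the bench; top at 129 mm (a brass button adds 5 mm).
- knob_grip (a point): Middle of the knob, on the turntable's axis, 113 mm above the bench: the height to grip.
- square_pocket (a point): Centre of the floor of the square collar, 37 mm above the bench. The collar is 51 mm square inside, walls 2.5 mm thick and 16 mm high, its sides along the turntable's x and y axes (this point's axes are the turntable's).
- square_jar: Square amber glass jar with a paper band and a round steel lid, 46 x 46 mm, sides along its x and y axes; square part 72 mm high (the lowest 6 mm drawn in to 41 mm square), lid 43 mm in diameter from 76 to 90 mm. Origin at the centre of its underside, z up. About 0.12 to 0.27 kg. It starts upright on the bench, at any yaw.
- bottle: The narrow-necked bottle, in one of the four filled round collars: amber glass, 50 mm in diameter, sloping from 48 mm height to a slim neck with a steel cap of 22 mm diameter, 82 mm high in all. Origin at the centre of its underside.
- jar_a: Round straight amber jar with a wide steel lid (45 mm), 50 mm in diameter, 72 mm high, in a round collar. Origin at the centre of its underside.
- jar_b: Another round jar like jar_a.
- jar_c: Another round jar like jar_a.
- brush: Flat varnish brush lying across the drip ledge, 130 mm long. Leave alone.
- tin: Large varnish tin, 172 mm in diameter, 165 mm high, on the bench. Leave alone.
- casket: Small inlaid wooden casket, 106 x 156 x 65 mm, on the bench. Leave alone.
- driver: Screwdriver lying on the bench. Leave alone.

How it is judged:
By the outcome, as a careful person would: the job done as asked, in the order asked, and still so for the second after the job is handed in, while the arm keeps its last pose, push and grip.
It also fails if it takes over 54 s, if anything falls off the work surface, if the arm or the gripper's body presses on something with over 40 N, if the wrist force passes 120 N, or if a joint passes its speed limit or range.

### The arm

A 7-joint arm with a two-finger parallel gripper is mounted at the origin on the work surface. World frame = base frame: x ahead of the robot, y to its left, z up, the work surface at z = 0. Lengths are in m, angles in rad, forces in N, time in s.
With the tool pointing down it reaches from about 0.4 to 0.9 m from the base axis. Payload 5.5 kg.
Tool frame: the origin (TCP) lies between the finger pads; the fingertips stand 14 mm ahead of it and the grasp point (between the pads) lies 5 mm behind it; z points along the fingers, y is the line along which they close (so a half turn about z gives the same grasp; the last joint's range is limited). The gripper opens to 85 mm and grips with 20 to 120 N. Pads are 22 mm wide; open, the fingers measure 114 mm over their backs; the gripper's body (76 mm by 85 mm) begins 54 mm behind the grasp point. The pads swing forward as they close: fully open they stand 13 mm farther back than shut.
Start: joints at [1.433, 0.501, -0.427, 1.55, 0.221, 1.138, -0.21], TCP at [0.254, -0.598, 0.245] pointing down, gripper open.
Joint ranges: [-2.88, 2.88], [-0.31, 2.03], [-1.54, 1.56], [0.2, 2.42], [-1.41, 4.55], [0.19, 2.02], [-2.57, 2.57]. Speed limits (rad/s): [2.57, 2.57, 3.14, 3.14, 3.14, 3.14, 3.14].

### API

Orientations are given as a unit quaternion [w, x, y, z].
In Python, from plant import arm gives the robot as it stands.
- The arm moves only by the tool arm_command, never from a script. Its argument "series" is a list of rows, each a list of 4 numbers: the shift along the world's x, y, z in cm, then the turn about the world's z in rad. In form: [[dx, dy, dz, yaw], ...]. A call has 1 to 5 rows; each row is the pose to reach, as a shift and turn from the pose commanded when the call began; what a row does not reach only later rows make up. A row lasts 1/12 s, in which the tool goes at most 41.7 mm and 7.16 degrees, less where a joint would pass 70% of its speed; a pose out of reach is approached as far as the arm can. A call with a gripper value outside its range is refused whole. "jaw" is the closure, from 0 (fully open) to 1 (shut), set as the call begins (left out, the last holds). The fingers move at their own pace and stop on an object; the grip force is fixed at half the most. Time passes only in rows, so rows that repeat a pose let the fingers close. It gives the time, the measured TCP pose, the force, the opening and the grip force at its end, in the units of the state.
- arm.get_state(): the state, without advancing time (a new reading comes with each control period).
- arm.camera(name): name is "side" or "top" or "wrist"; returns a dict with "image" (420x560x3 uint8, red, green, blue), "intrinsics" (3x3 intrinsics, pixels), "extrinsics" (4x4, takes a point from world to camera coordinates). Camera axes: x right, y up, looking along -z (the intrinsics and any distortion apply to the point x, -y, -z); pixel columns grow to the right and rows downward; lengths in m; the calibration is good to about 2 mm. A picture is of the moment at which its call begins. There is no depth.
- arm.job_done(): hands the job in; it is judged then, once.
The state is a dict: "time_s": time; "joint_positions": joint angles; "dq": joint speeds; "effort": joint torques, N m; "tool_pos": TCP position; "ee_rot": TCP orientation; "ft_force": force on the tool from outside, world axes, zero at the start; "moment": the same for the moment, N m; "gripper_width": opening from 0.0 (shut) to 1.0 (fully open); "grasp_force": force on a finger pad.
Only numpy, scipy, OpenCV 4.12 (cv2) and the standard library are available. Lean on these libraries where they do the work, as an engineer would, in place of code of your own. Each camera call takes 0.05 s, during which the arm holds its last target. There are 200 camera calls.

## Working session

There is one attempt and no reset: what is moved stays moved. The work goes in short steps, Python scripts to look and compute and a tool call to move; the robot and the scene stay as the last step left them, time stands still between calls to the robot, and variables do not carry over. Pictures are saved under pics/ and viewed, at most 10 in all, crops included, and the job is handed in when it is done.

Besides the shell and the picture viewer there is one more tool, called after "Call:" by a JSON object that holds its "fn" and its "kwargs", one argument or row to a line. arm_command: Moves the arm, as the interface text tells. Its arguments: {"type":"object","properties":{"series":{"type":"array"},"jaw":{"type":"number"}},"required":["series"]}

```bash
mkdir -p pics; ls
cat > h.py <<'E'
import numpy as np,cv2
from plant import arm
def snap(n,f):
    c=arm.camera(n);cv2.imwrite('pics/'+f+'.png',c['image'][:,:,::-1]);np.savez('pics/'+f+'.npz',**{k:np.array(c[k]) for k in('image','intrinsics','extrinsics')});return c
def load(f): return dict(np.load('pics/'+f+'.npz'))
def onplane(c,uv,z):
    K,E=np.array(c['intrinsics']),np.array(c['extrinsics']);R,t=E[:3,:3],E[:3,3]
    uv=np.atleast_2d(np.array(uv,float));d=np.c_[uv,np.ones(len(uv))]@np.linalg.inv(K).T
    d=d*[1,-1,-1];d=d@R;o=-R.T@t
    return o+d*((z-o[2])/d[:,2])[:,None]
def proj(c,p):
    K,E=np.array(c['intrinsics']),np.array(c['extrinsics']);p=np.atleast_2d(p)
    q=(p@E[:3,:3].T+E[:3,3])*[1,-1,-1];q=q@K.T;return q[:,:2]/q[:,2:]
E
python3 - <<'E'
from h import *
a=snap('top','t0');b=snap('side','s0')
for c in(a,b):print(np.round(c['intrinsics'],1),np.round(c['extrinsics'],3),[k for k in c])
s=arm.get_state();print(s)
E
```

```text
pics
[[468.6   0.  273.1]
 [  0.  468.6 211.4]
 [  0.    0.    1. ]] [[-1.000e-03 -1.000e+00 -2.600e-02 -4.000e-03]
 [ 9.870e-01 -5.000e-03  1.580e-01 -6.210e-01]
 [-1.580e-01 -2.600e-02  9.870e-01 -1.319e+00]
 [ 0.000e+00  0.000e+00  0.000e+00  1.000e+00]] ['image', 'intrinsics', 'extrinsics']
[[528.4   0.  287.2]
 [  0.  528.4 201.8]
 [  0.    0.    1. ]] [[ 0.803  0.596  0.011 -0.473]
 [-0.329  0.427  0.842  0.122]
 [ 0.497 -0.68   0.539 -1.755]
 [ 0.     0.     0.     1.   ]] ['image', 'intrinsics', 'extrinsics']
{'time_s': 0.1, 'joint_positions': array([ 1.43325359,  0.50174794, -0.42679784,  1.55135859,  0.22077084,
        1.13828391, -0.21028631]), 'dq': array([ 2.90120613e-04, -1.58860048e-03, -1.26491671e-03, -2.76666268e-03,
       -5.23474549e-05, -8.72337064e-04, -2.29059070e-05]), 'effort': array([-1.15131360e-02, -5.70817280e+01, -5.83901167e+00, -2.81749803e+01,
        1.04970834e-02,  5.52903861e-03,  2.19736131e-05]), 'tool_pos': array([ 0.25329829, -0.59795971,  0.24436057]), 'ee_rot': array([-8.66060314e-04,  9.79987984e-01,  1.99054722e-01, -1.33650427e-04]), 'ft_force': array([-0.29719826,  0.17280684,  0.01608772]), 'moment': array([-0.04183765,  0.05680419,  0.010124  ]), 'grasp_force': 0.0, 'gripper_width': 0.9999585052669424}
```

View pics/t0.png

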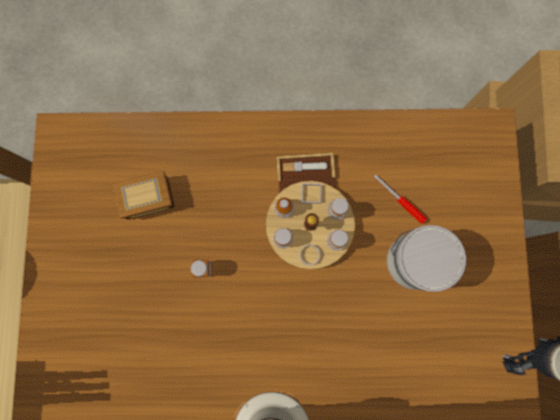

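View pics/s0.png

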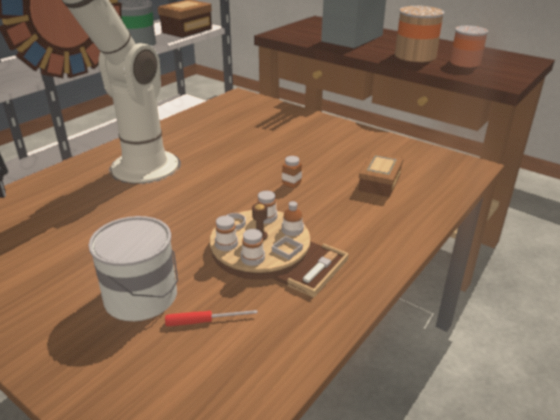

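The top view shows the jar lid at (199,269), the rack centre near (311,224), the square collar at (313,193), the bottle at (284,206), and the ledge above at (278–335,155–180). The side view agrees with this: the square collar is near the front, with the bottle next to it.

Run:
```python
from h import *
c=load('t0')
print('lid',onplane(c,(199,269),.09)[0]);print('rack',onplane(c,(311,224),.037)[0],'knob',onplane(c,(312,219),.134)[0])
print('sq',onplane(c,(313,193),.045)[0],'bottle',onplane(c,(284,203),.119)[0],onplane(c,(313,254),.053)[0])
print('ledge',onplane(c,[(277,156),(333,154),(335,183),(279,187)],.022))
im=c['image'][:,:,::-1]
a=cv2.resize(im[140:285,180:365],None,fx=4,fy=4,interpolation=cv2.INTER_CUBIC);cv2.imwrite('pics/t0c.png',a)
```

```text
lid [0.4533542  0.19953814 0.09      ]
rack [ 0.58542175 -0.11688946  0.037     ] knob [ 0.58629223 -0.11442615  0.134     ]
sq [ 0.67625214 -0.12360345  0.045     ] bottle [ 0.63367484 -0.03837988  0.119     ] [ 0.49666112 -0.12050684  0.053     ]
ledge [[ 0.79600993 -0.01762227  0.022     ]
 [ 0.8007909  -0.18719784  0.022     ]
 [ 0.71097257 -0.1912537   0.022     ]
 [ 0.69987799 -0.02338276  0.022     ]]
```

View pics/t0c.png

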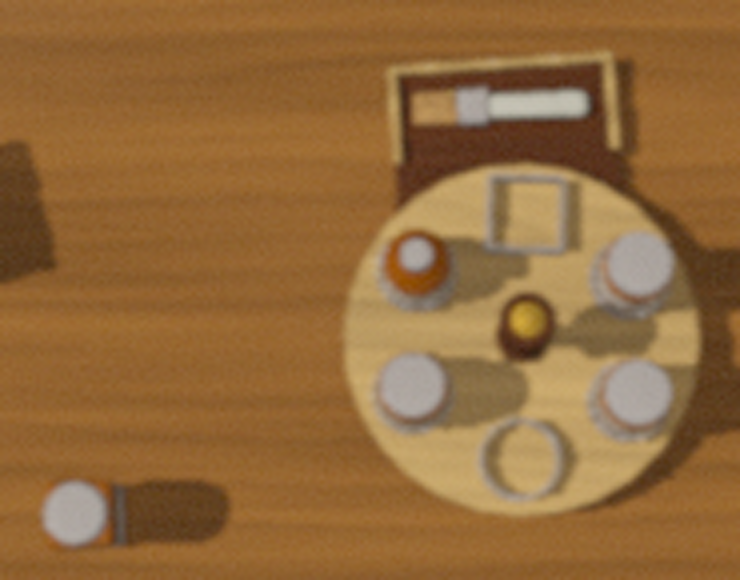

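The crop shows the square collar at about (528,215), the bottle at (415,260) one place to its left (counter-clockwise), and the empty round collar at the back. So the rack needs about −60°. I'm moving to the jar to measure it with the wrist camera.

Call:
{"fn": "arm_command", "kwargs": {
  "series": [
    [1,4,0,0],
    [2,8,0,0],
    [3,12,0,0],
    [4,16,0,0],
    [5,20,0,0]
  ],
  "jaw": 0
}}

```text
time_s: 0.52
tool_pos: [0.3035, -0.3963, 0.2448]
ee_rot: [-0.0, 0.98, 0.199, -0.0]
ft_force: [1.0, 0.6, 0.7]
gripper_width: 0.994
grasp_force: 0.0
```

Call:
{"fn": "arm_command", "kwargs": {
  "series": [
    [1,4,0,0],
    [2,8,0,0],
    [3,12,0,0],
    [4,16,0,0],
    [5,20,0,0]
  ]
}}

```text
time_s: 0.93
tool_pos: [0.3534, -0.1965, 0.2452]
ee_rot: [0.0, 0.98, 0.199, -0.0]
ft_force: [1.1, -0.1, -0.2]
gripper_width: 1.005
grasp_force: 0.0
```

Call:
{"fn": "arm_command", "kwargs": {
  "series": [
    [1,4,0,0],
    [2,8,0,0],
    [3,12,0,0],
    [4,16,0,0],
    [5,20,0,0]
  ]
}}

```text
time_s: 1.35
tool_pos: [0.4034, 0.0033, 0.2454]
ee_rot: [0.001, 0.98, 0.199, 0.0]
ft_force: [1.0, 0.1, 0.0]
gripper_width: 0.997
grasp_force: 0.0
```

Call:
{"fn": "arm_command", "kwargs": {
  "series": [
    [1,4,0,0],
    [2,8,0,0],
    [3,12,0,0],
    [4,16,0,0],
    [4,16,0,0]
  ]
}}

```text
time_s: 1.77
tool_pos: [0.4435, 0.1718, 0.2461]
ee_rot: [-0.004, 0.979, 0.205, 0.002]
ft_force: [0.4, 0.6, 0.9]
gripper_width: 1.003
grasp_force: 0.0
```

Run:
```python
from h import *
c=snap('wrist','w1');s=arm.get_state();print(s['time_s'],s['tool_pos'],s['ee_rot'],s['joint_positions'])
print(np.round(c['extrinsics'],3),np.round(c['intrinsics'],1))
```

```text
1.8167 [0.44290266 0.16756493 0.24541627] [-2.08358287e-03  9.78973310e-01  2.03977609e-01  2.28224039e-04] [ 0.46315313  0.28277433 -1.00986016  1.96671185  0.27362796  1.03648329
 -1.82979734]
[[ 0.401 -0.916 -0.006 -0.02 ]
 [ 0.883  0.388 -0.262 -0.425]
 [ 0.242  0.1    0.965 -0.504]
 [ 0.     0.     0.     1.   ]] [[317.    0.  282.1]
 [  0.  317.  207.2]
 [  0.    0.    1. ]]
```

View pics/w1.png

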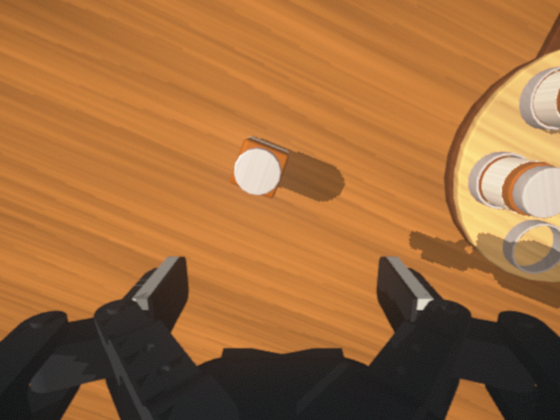

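The lid is at about (258,171), and the amber shoulder corners show around it at (241,141), (288,152), (276,197) and (234,183).

Run:
```python
from h import *
c=load('w1');im=c['image']
hsv=cv2.cvtColor(im,cv2.COLOR_RGB2HSV)[110:225,205:320]
lid=((hsv[...,1]<60)&(hsv[...,2]>130)).astype(np.uint8)
n,l,st,ce=cv2.connectedComponentsWithStats(lid);i=1+st[1:,4].argmax()
cn=cv2.findContours((l==i).astype(np.uint8),0,1)[0][0]
e=cv2.fitEllipse(cn);uv=np.array(e[0])+[205,110];print('lid',uv,e[1],onplane(c,uv,.090)[0])
x=onplane(c,[(241,141),(288,152),(276,197),(234,183)],.072);print(np.round(x,4),x.mean(0))
d=np.roll(x,-1,0)-x;print(np.hypot(d[:,0],d[:,1]),np.degrees(np.arctan2(d[:,1],d[:,0]))%90)
for n,uv2,z in(('t',(199,268.5),.09),):print(proj(load('t0'),[*onplane(c,uv,.09)[0]]))
crop=cv2.resize(im[110:225,205:320],None,fx=5,fy=5,interpolation=cv2.INTER_CUBIC);cv2.imwrite('pics/w1c.png',crop[:,:,::-1])
```

```text
lid [257.02386475 170.93746567] (44.588069915771484, 45.554439544677734) [0.45642071 0.20256081 0.09      ]
[[0.4733 0.2274 0.072 ]
 [0.4817 0.1829 0.072 ]
 [0.437  0.176  0.072 ]
 [0.4334 0.2189 0.072 ]] [0.45636586 0.20129067 0.072     ]
[0.04528805 0.04522856 0.04303234 0.04082296] [10.64004149  8.81382076  4.77689287 12.09911938]
[[197.94727866 267.89554071]]
```

View pics/w1c.png

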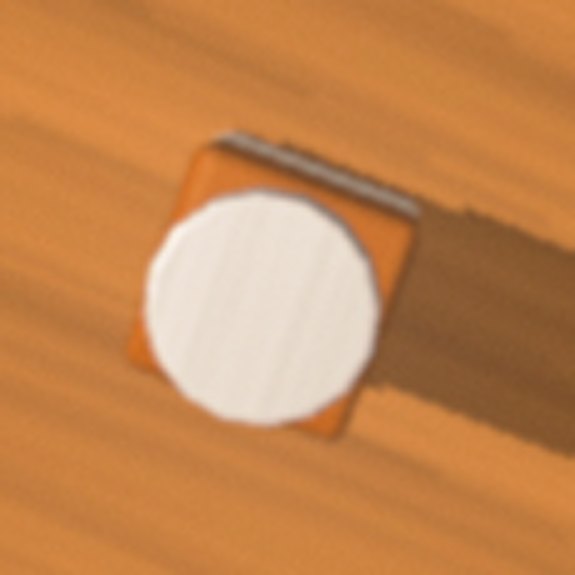

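Refined shoulder corners in the crop are (205,145), (415,222), (340,438) and (128,360).

Run:
```python
from h import *
c=load('w1')
uv=np.array([(205,145),(415,222),(340,438),(128,360)])/5+[205,110]
x=onplane(c,uv,.072);print(np.round(x,4),x.mean(0))
d=np.roll(x,-1,0)-x;print(np.hypot(d[:,0],d[:,1]),np.degrees(np.arctan2(d[:,1],d[:,0]))%90)
# rack from top crop pixels
t=load('t0');k=lambda p:np.array(p)/4+[180,140]
P=lambda p,z:onplane(t,k(p),z)[0]
sq=onplane(t,k([(489,178),(567,178),(569,250),(487,250)]),.053);ctr=sq.mean(0)
print('sq corners',np.round(sq,4),ctr);d=np.roll(sq,-1,0)-sq;print(np.degrees(np.arctan2(d[:,1],d[:,0]))%90)
print('empty',P((524,458),.053),'cap',P((417,254),.119))
for n,p in dict(a=(640,265),b=(640,395),d=(413,388)).items():print(n,P(p,.109))
print('disc',onplane(t,k([(343,337),(701,337),(522,160),(522,516)]),.037))
l=onplane(t,k([(388,70),(610,55)]),.022);d=l[0]-l[1];print('ledge yaw',np.degrees(np.arctan2(-d[0],d[1])),l)
```

```text
[[0.4769 0.2238 0.072 ]
 [0.4796 0.182  0.072 ]
 [0.4353 0.1784 0.072 ]
 [0.433  0.2222 0.072 ]] [0.45621084 0.20161999 0.072     ]
[0.04189701 0.04452188 0.04386459 0.04394014] [3.71979665 4.58533742 2.94176887 2.03616995]
sq corners [[ 0.7003 -0.092   0.053 ]
 [ 0.6999 -0.1491  0.053 ]
 [ 0.6463 -0.1496  0.053 ]
 [ 0.6466 -0.09    0.053 ]] [ 0.67326247 -0.12016355  0.053     ]
[89.59969048  0.54442128 89.65950753 87.81207351]
empty [ 0.49524947 -0.11477047  0.053     ] cap [ 0.63226182 -0.03906637  0.119     ]
a [ 0.62534706 -0.19420908  0.109     ]
b [ 0.5345476  -0.19205451  0.109     ]
d [ 0.54000794 -0.03581467  0.109     ]
disc [[ 0.58530664  0.01566075  0.037     ]
 [ 0.58407803 -0.24583935  0.037     ]
 [ 0.71726951 -0.11725186  0.037     ]
 [ 0.45460398 -0.11361917  0.037     ]]
ledge yaw 3.4973510831148835 [[ 0.79131264 -0.01761029  0.022     ]
 [ 0.80158598 -0.18570533  0.022     ]]
```

Call:
{"fn": "arm_command", "kwargs": {
  "series": [
    [0.4,1.3,-1,-0.115],
    [0.8,2.7,-3,-0.23],
    [1.23,4.0,-5,-0.343],
    [1.23,4.0,-7,-0.343],
    [1.23,4.0,-8,-0.343]
  ]
}}

```text
time_s: 2.23
tool_pos: [0.4547, 0.2002, 0.163]
ee_rot: [0.001, 1.0, 0.029, -0.002]
ft_force: [-0.1, -0.7, -0.4]
gripper_width: 1.0
grasp_force: 0.0
```

Run:
```python
from h import *
c=snap('wrist','w2');s=arm.get_state();print(s['tool_pos'],s['ee_rot'],s['joint_positions'])
w=2*np.arctan2(s['ee_rot'][2],s['ee_rot'][1]);print('close deg',np.degrees(w)+90)
```

```text
[0.45392961 0.19934164 0.162026  ] [ 0.00112007  0.99957812  0.02890332 -0.00263053] [ 0.22878086  0.43311758 -0.84448463  1.99272147  0.41123284  0.89965385
 -2.34708095]
close deg 93.31255100739696
```

View pics/w2.png

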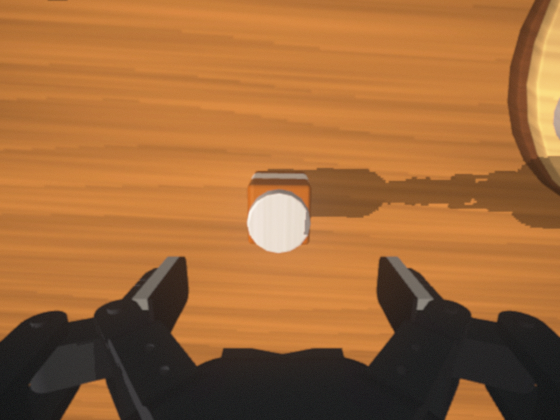

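The jar is square to the gripper, with the lid at (279,221). j7 is near its limit, so I'll grasp a quarter turn round instead (fingers radial at the collar).

Call:
{"fn": "arm_command", "kwargs": {
  "series": [
    [0,0,0,0.12],
    [0,0,0,0.24],
    [0,0,0,0.36],
    [0,0,0,0.48],
    [0,0,0,0.6]
  ]
}}

```text
time_s: 2.7
tool_pos: [0.4564, 0.1999, 0.166]
ee_rot: [0.001, 0.946, 0.325, 0.0]
ft_force: [-0.5, 0.4, 0.0]
gripper_width: 0.998
grasp_force: 0.0
```

Call:
{"fn": "arm_command", "kwargs": {
  "series": [
    [0,0,0,0.12],
    [0,0,0,0.24],
    [0,0,0,0.36],
    [0,0,0,0.48],
    [0,0,0,0.6]
  ]
}}

```text
time_s: 3.12
tool_pos: [0.4565, 0.1997, 0.166]
ee_rot: [0.001, 0.807, 0.59, -0.0]
ft_force: [-0.5, 0.1, 0.7]
gripper_width: 1.002
grasp_force: 0.0
```

Call:
{"fn": "arm_command", "kwargs": {
  "series": [
    [0,0,0,0.12],
    [0,0,0,0.24],
    [0,0,0,0.371],
    [0,0,0,0.371],
    [0,0,0,0.371]
  ]
}}

```text
time_s: 3.53
tool_pos: [0.4563, 0.2003, 0.1656]
ee_rot: [0.0, 0.688, 0.726, -0.0]
ft_force: [0.4, -0.2, 0.4]
gripper_width: 0.997
grasp_force: 0.0
```

```bash
cat >> h.py <<'E'
def st():
    s=arm.get_state();q=s['ee_rot'];print(round(s['time_s'],2),'tcp',np.round(s['tool_pos'],4),'close deg',round((np.degrees(2*np.arctan2(q[2],q[1]))+90)%360,2),'j',np.round(s['joint_positions'],2),'f',np.round(s['ft_force'],1),'w',round(s['gripper_width'],3),s['grasp_force']);return s
def lidc(c,box,z,smax=60,vmin=130):
    x0,y0,x1,y1=box;h=cv2.cvtColor(c['image'],cv2.COLOR_RGB2HSV)[y0:y1,x0:x1]
    m=((h[...,1]<smax)&(h[...,2]>vmin)).astype(np.uint8)
    n,l,s,ce=cv2.connectedComponentsWithStats(m);i=1+s[1:,4].argmax()
    e=cv2.fitEllipse(cv2.findContours((l==i).astype(np.uint8),0,1)[0][0]);uv=np.array(e[0])+[x0,y0]
    return uv,e[1],onplane(c,uv,z)[0]
E
python3 - <<'E'
from h import *
print(lidc(load('w2'),(240,185,320,260),.09))
st();c=snap('wrist','w3');st()
E
```

```text
(array([278.09639359, 221.30967712]), (60.17619705200195, 61.03948211669922), array([0.45720856, 0.20265454, 0.09      ]))
3.53 tcp [0.4563 0.2003 0.1656] close deg 183.07 j [ 0.46  0.61 -1.2   1.98  0.68  1.03 -1.01] f [ 0.4 -0.2  0.4] w 0.997 0.0
3.58 tcp [0.4562 0.2005 0.1656] close deg 183.04 j [ 0.46  0.61 -1.2   1.98  0.68  1.03 -1.01] f [ 0.1 -0.6  0.8] w 1.002 0.0
```

View pics/w3.png

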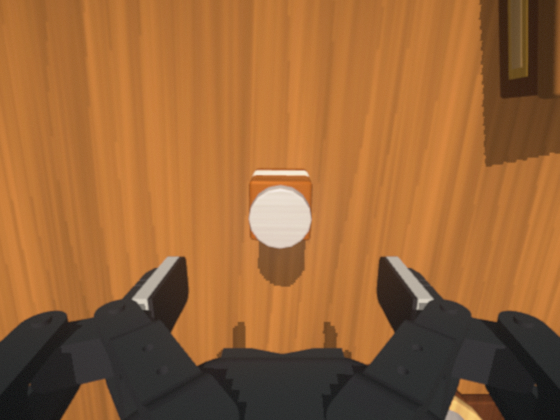

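The jar stays square between the open fingers, with the lid at (280,216). Descending and gripping.

Call:
{"fn": "arm_command", "kwargs": {
  "series": [
    [0,0.15,-4,0],
    [0,0.15,-8,0],
    [0,0.15,-11,0],
    [0,0.15,-12.3,0],
    [0,0.15,-12.3,0]
  ]
}}

```text
time_s: 4.0
tool_pos: [0.454, 0.2014, 0.0397]
ee_rot: [-0.001, 0.687, 0.726, -0.003]
ft_force: [-0.5, 0.4, 1.4]
gripper_width: 1.001
grasp_force: 0.0
```

Call:
{"fn": "arm_command", "kwargs": {
  "series": [
    [0,0,0,0],
    [0,0,0,0],
    [0,0,0,0],
    [0,0,0,0],
    [0,0,0,0]
  ],
  "jaw": 1
}}

```text
time_s: 4.42
tool_pos: [0.4571, 0.2035, 0.044]
ee_rot: [0.001, 0.687, 0.727, 0.001]
ft_force: [-0.5, -0.4, 6.3]
gripper_width: 0.536
grasp_force: 61.9
```

Call:
{"fn": "arm_command", "kwargs": {
  "series": [
    [0,0,0,0],
    [0,0,0,0],
    [0,0,0,0],
    [0,0,0,0],
    [0,0,0,0]
  ]
}}

```text
time_s: 4.83
tool_pos: [0.4571, 0.2036, 0.044]
ee_rot: [0.001, 0.687, 0.727, 0.001]
ft_force: [-0.2, -0.7, 5.9]
gripper_width: 0.533
grasp_force: 61.9
```

Run:
```python
from h import *
st()
```

```text
4.83 tcp [0.4571 0.2036 0.044 ] close deg 183.29 j [ 0.3   0.77 -0.99  2.04  0.9   0.84 -1.17] f [-0.2 -0.7  5.9] w 0.533 61.93012833595276
```

Grip is good at 45 mm. Lifting, then carrying the jar past the collar so the wrist camera can see it.

Call:
{"fn": "arm_command", "kwargs": {
  "series": [
    [0,0,2,0],
    [0,0,6,0],
    [0,0,10,0],
    [0,0,14,0],
    [0,0,17,0]
  ]
}}

```text
time_s: 5.25
tool_pos: [0.4562, 0.2037, 0.2157]
ee_rot: [0.001, 0.686, 0.727, 0.001]
ft_force: [1.4, -0.5, -1.1]
gripper_width: 0.532
grasp_force: 62.0
```

Call:
{"fn": "arm_command", "kwargs": {
  "series": [
    [1.8,-3.5,1,0],
    [3.6,-7,2,0],
    [5.4,-10.5,3,0],
    [7.2,-14,3,0],
    [9,-17.5,3,0]
  ]
}}

```text
time_s: 5.67
tool_pos: [0.5468, 0.0258, 0.2438]
ee_rot: [0.001, 0.687, 0.727, 0.0]
ft_force: [0.4, -0.1, -2.9]
gripper_width: 0.532
grasp_force: 62.2
```

Call:
{"fn": "arm_command", "kwargs": {
  "series": [
    [1.8,-3.5,0,0],
    [3.6,-7,0,0],
    [5.4,-10.5,0,0],
    [7.2,-14,0,0],
    [9,-17.5,0,0]
  ]
}}

```text
time_s: 6.08
tool_pos: [0.6362, -0.1494, 0.2428]
ee_rot: [0.0, 0.687, 0.727, -0.0]
ft_force: [1.8, 0.5, -1.6]
gripper_width: 0.532
grasp_force: 62.2
```

Call:
{"fn": "arm_command", "kwargs": {
  "series": [
    [1.8,-3.5,0,0],
    [3.6,-7,0,0],
    [3.6,-7,0,0],
    [3.6,-7,0,0],
    [3.6,-7,0,0]
  ]
}}

```text
time_s: 6.5
tool_pos: [0.6716, -0.2167, 0.2424]
ee_rot: [-0.0, 0.686, 0.727, 0.0]
ft_force: [0.5, 0.8, -1.9]
gripper_width: 0.533
grasp_force: 62.5
```

Run:
```python
from h import *
st();c=snap('wrist','w4');snap('top','t4')
```

```text
6.5 tcp [ 0.6716 -0.2167  0.2424] close deg 183.29 j [ 0.91  0.85 -1.14  1.38  0.76  1.39 -0.16] f [ 0.5  0.8 -1.9] w 0.533 62.458451986312866
```

View pics/w4.png

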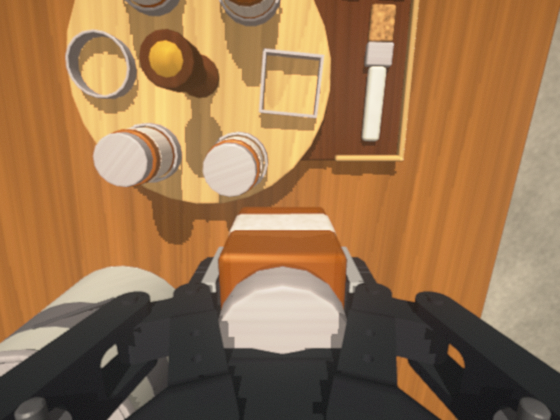

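The collar rim corners are at (265,50), (326,55), (318,118) and (260,112). The brass button is at (166,59), the empty collar at (100,64), and the ledge's outer corner at (403,160). The held jar's lid has its top arc at (283,267).

Run:
```python
from h import *
c=load('w4')
sq=onplane(c,[(264,49),(326,55),(319,118),(260,112)],.053);print('sq',np.round(sq,4),sq.mean(0))
d=np.roll(sq,-1,0)-sq;print(np.hypot(d[:,0],d[:,1]),(np.degrees(np.arctan2(d[:,1],d[:,0]))+45)%90-45)
print('floor',onplane(c,[(268,54),(321,60),(314,112),(265,107)],.053).mean(0))
h=cv2.cvtColor(c['image'],cv2.COLOR_RGB2HSV)
m=((h[...,0]>15)&(h[...,0]<30)&(h[...,1]>170)&(h[...,2]>120)).astype(np.uint8);m[:30]=0;m[90:]=0;m[:,:140]=0;m[:,195:]=0
n,l,s,ce=cv2.connectedComponentsWithStats(m);i=1+s[1:,4].argmax();print('button',ce[i],s[i],onplane(c,ce[i],.134)[0])
print('empty',onplane(c,[(100,64)],.053)[0])
print('ledge',onplane(c,[(403,160),(412,20),(337,158)],.022))
print('lid arc',onplane(c,(283,267),.2884)[0])
```

```text
sq [[ 0.6485 -0.0882  0.053 ]
 [ 0.7056 -0.09    0.053 ]
 [ 0.7041 -0.1459  0.053 ]
 [ 0.647  -0.1436  0.053 ]] [ 0.67628452 -0.11695267  0.053     ]
[0.05712044 0.05592598 0.05713752 0.05540813] [-1.7834123  -1.56182904 -2.30265541 -1.57498838]
floor [ 0.67602236 -0.1165364   0.053     ]
button [165.47718254  58.15277778] [ 148   40   36   37 1008] [ 0.58636177 -0.11350493  0.134     ]
empty [ 0.4974737  -0.10954186  0.053     ]
ledge [[ 0.80336605 -0.18447354  0.022     ]
 [ 0.79054006 -0.04800713  0.022     ]
 [ 0.73088757 -0.18643623  0.022     ]]
lid arc [ 0.6713042  -0.19013886  0.2884    ]
```

Call:
{"fn": "arm_command", "kwargs": {
  "series": [
    [0.2,3.4,0,-0.03],
    [0.3,6.8,0,-0.06],
    [0.45,10.15,0,-0.09],
    [0.45,10.15,-3,-0.09],
    [0.45,10.15,-6,-0.09]
  ]
}}

```text
time_s: 7.02
tool_pos: [0.6778, -0.109, 0.1857]
ee_rot: [0.002, 0.715, 0.699, 0.002]
ft_force: [0.4, -1.4, -2.9]
gripper_width: 0.529
grasp_force: 62.5
```

Call:
{"fn": "arm_command", "kwargs": {
  "series": [
    [0,0,-3,0],
    [0,0,-5,0],
    [0,0,-6,0],
    [0,0,-6.5,0],
    [0,0,-6.5,0]
  ]
}}

```text
time_s: 7.43
tool_pos: [0.6761, -0.1147, 0.1172]
ee_rot: [-0.0, 0.718, 0.696, -0.0]
ft_force: [0.1, 1.1, -1.4]
gripper_width: 0.531
grasp_force: 62.5
```

Run:
```python
from h import *
st();a=snap('top','t5');b=snap('side','s5');w=snap('wrist','w5')
f=lambda c,x0,y0,x1,y1:cv2.resize(c['image'][y0:y1,x0:x1],(400,300),interpolation=cv2.INTER_CUBIC)
p=np.array([.6765,-.1164,.06]);u=proj(a,p)[0].astype(int);v=proj(b,p)[0].astype(int)
im=np.hstack([f(w,180,120,400,285),f(b,v[0]-50,v[1]-40,v[0]+50,v[1]+35)]);cv2.imwrite('pics/m5.png',im[:,:,::-1]);print(u,v)
```

```text
7.43 tcp [ 0.6761 -0.1147  0.1172] close deg 178.24 j [ 0.76  0.93 -1.04  1.53  0.84  1.18 -0.47] f [ 0.1  1.1 -1.4] w 0.531 62.465869188308716
[310 191] [287 242]
```

View pics/m5.png

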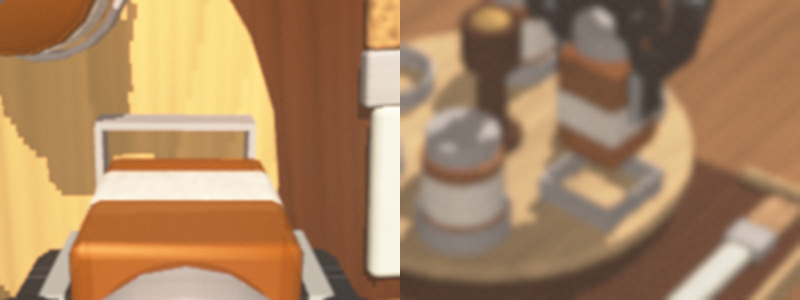

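Wrist crop: the far collar rim runs from (95,118) to (255,118), and the jar's far lower edge from (108,160) to (265,160). Checking the lateral offset by rays.

Run:
```python
from h import *
c=load('w5');g=lambda p:np.array(p)*.55+[180,120]
r=onplane(c,g([(95,118),(255,118)]),.053);print('rim',r,r.mean(0),r[0]-r[1])
i=onplane(c,g([(103,128),(249,128)]),.053);print('inner',i.mean(0),i)
j=onplane(c,g([(75,250),(300,250)]),.145);print('shoulder',j,j.mean(0))
j=onplane(c,g([(108,160),(265,160)]),.079);print('bottom',j,j.mean(0))
```

```text
rim [[ 0.64824027 -0.08610014  0.053     ]
 [ 0.70319434 -0.08787364  0.053     ]] [ 0.67571731 -0.08698689  0.053     ] [-0.05495407  0.0017735   0.        ]
inner [ 0.67593189 -0.09050934  0.053     ] [[ 0.65074053 -0.08969546  0.053     ]
 [ 0.70112325 -0.09132322  0.053     ]]
shoulder [[ 0.65759632 -0.0937832   0.145     ]
 [ 0.70105189 -0.09520724  0.145     ]] [ 0.67932411 -0.09449522  0.145     ]
bottom [[ 0.65550349 -0.09407025  0.079     ]
 [ 0.70316952 -0.09561577  0.079     ]] [ 0.6793365  -0.09484301  0.079     ]
```

Run:
```python
from h import *
for f,tcp,cl in(('w3',(.4562,.2005,.1656),183.04),('w4',(.6716,-.2167,.2424),183.29),('w5',(.6761,-.1147,.1172),178.24)):
    c=load(f);E=c['extrinsics'];o=-E[:3,:3].T@E[:3,3];a=np.radians(cl-180);R=np.array([[np.cos(a),np.sin(a)],[-np.sin(a),np.cos(a)]])
    print(f,'cam-tcp in tool',R@(o-tcp)[:2],o[2]-tcp[2],'right',np.degrees(np.arctan2(E[0,1],E[0,0]))-cl+180,E[0,2],'look',R@-E[2,:2],'tcp px',proj(c,tcp))
a=load('t5');s=load('s5')
# axis check: button in side view vs predicted
print('pred btn side',proj(s,[.5865,-.1134,.134]),'collar ctr',proj(s,[.6765,-.1164,.053]),proj(s,[.675,-.1155,.053]))
im=s['image'];v=(287,242)
print('side view: jar bottom corner seen; collar corners rays z.053', onplane(s,np.array([(540,180),(590,150),(662,178),(603,215)])*[.25,.25]-np.array([400,0])*.25+[v[0]-50,v[1]-40],.053))
print('jar shoulder/bot side', onplane(s,np.array([(560,120),(607,160),(655,125)])*.25-[100,0]+[v[0]-50,v[1]-40],.0735))
```

```text
w3 cam-tcp in tool [0.00110424 0.0668992 ] 0.12855345533662385 right 0.004848935068906712 -0.0004478301346926854 look [-0.00040901 -0.26682342] tcp px [[279.77624346 274.73033462]]
w4 cam-tcp in tool [0.00103496 0.06693892] 0.12862452245622447 right -0.01792232843746433 -0.0005002967068372476 look [-0.00056536 -0.26530709] tcp px [[280.00634577 275.25813369]]
w5 cam-tcp in tool [0.00209518 0.06697399] 0.1304628330945394 right -0.06570773647061401 0.001965129370839574 look [ 0.00158881 -0.26627901] tcp px [[277.10729941 273.08777523]]
pred btn side [[259.74459798 204.33421378]] collar ctr [[287.7289709  244.29376303]] [[287.45933132 243.89653263]]
side view: jar bottom corner seen; collar corners rays z.053 [[ 0.65228874 -0.14875975  0.053     ]
 [ 0.65823796 -0.1053746   0.053     ]
 [ 0.71079035 -0.10146114  0.053     ]
 [ 0.70362016 -0.15292142  0.053     ]]
jar shoulder/bot side [[ 0.6409973  -0.11387184  0.0735    ]
 [ 0.68889054 -0.12935868  0.0735    ]
 [ 0.69114914 -0.08211519  0.0735    ]]
```

The same-camera comparison puts the collar about 3 mm to −x and 1.5 mm to +y of the jar. Correcting, then lowering slowly while watching the force.

Call:
{"fn": "arm_command", "kwargs": {
  "series": [
    [-0.3,0.15,0,0],
    [-0.3,0.15,-0.6,0],
    [-0.3,0.15,-1.2,0],
    [-0.3,0.15,-1.5,0],
    [-0.3,0.15,-1.5,0]
  ]
}}

```text
time_s: 8.0
tool_pos: [0.6726, -0.1143, 0.101]
ee_rot: [-0.001, 0.718, 0.696, -0.001]
ft_force: [-0.5, -0.9, -2.1]
gripper_width: 0.531
grasp_force: 62.5
```

Run:
```python
from h import *
c=snap('wrist','w6');s=st()
g=cv2.GaussianBlur(cv2.cvtColor(c['image'],cv2.COLOR_RGB2GRAY),(1,1),0).astype(int)
for r in(194,200,206,212,218,224,232,240,250):print(r,'L',g[r,214:246].tolist(),'R',g[r,310:346].tolist())
print('col282',g[165:260,282].tolist())
```

```text
8.05 tcp [ 0.6729 -0.1141  0.1014] close deg 178.16 j [ 0.76  0.94 -1.03  1.55  0.86  1.16 -0.48] f [-0.4 -0.1 -2.8] w 0.532 62.466373443603516
194 L [142, 142, 141, 142, 145, 144, 144, 143, 144, 144, 142, 141, 142, 145, 144, 146, 147, 148, 147, 143, 141, 137, 147, 161, 164, 167, 177, 192, 199, 201, 200, 198] R [197, 196, 195, 197, 197, 195, 197, 194, 197, 197, 198, 195, 197, 196, 196, 197, 196, 195, 197, 196, 196, 199, 207, 220, 222, 222, 220, 217, 217, 217, 215, 214, 192, 138, 97, 90]
200 L [142, 143, 140, 143, 143, 143, 144, 144, 144, 144, 143, 142, 142, 142, 144, 146, 148, 148, 147, 144, 148, 171, 205, 219, 218, 202, 157, 118, 113, 123, 133, 136] R [156, 157, 156, 157, 158, 160, 156, 153, 154, 158, 162, 163, 163, 165, 157, 140, 130, 132, 157, 196, 217, 222, 222, 224, 223, 221, 219, 217, 217, 215, 216, 213, 200, 161, 108, 92]
206 L [143, 141, 142, 143, 143, 143, 143, 144, 145, 145, 141, 141, 142, 141, 144, 146, 145, 147, 146, 145, 146, 163, 196, 217, 220, 209, 172, 124, 109, 116, 125, 130] R [140, 140, 140, 141, 140, 142, 143, 142, 146, 147, 150, 154, 156, 156, 143, 124, 113, 124,
[... 1970 characters left out ...]
119, 117, 118, 119, 119, 120, 119] R [119, 119, 121, 119, 117, 119, 119, 117, 118, 119, 117, 117, 118, 118, 118, 118, 117, 116, 117, 117, 116, 117, 118, 117, 120, 113, 111, 114, 114, 113, 110, 109, 129, 162, 185, 189]
col282 [215, 215, 215, 215, 214, 214, 214, 213, 214, 213, 213, 212, 213, 211, 213, 212, 210, 211, 211, 210, 211, 211, 211, 208, 202, 195, 191, 190, 189, 199, 212, 220, 220, 210, 176, 147, 139, 139, 139, 138, 138, 131, 124, 115, 120, 122, 122, 125, 156, 207, 238, 242, 241, 241, 241, 242, 242, 242, 241, 242, 242, 242, 241, 241, 226, 162, 128, 131, 131, 132, 131, 128, 124, 123, 121, 121, 123, 120, 118, 121, 119, 118, 121, 120, 123, 120, 122, 122, 127, 140, 156, 166, 172, 173, 172]
```

Run:
```python
from h import *
c=load('w6')
print('rim inner far',onplane(c,(284,199),.053)[0]);[print('jar far',r,onplane(c,(282,r),.0634)[0],onplane(c,(282,r),.0574)[0]) for r in(206,208)]
print('shoulder',onplane(c,(282,255),.1294)[0],onplane(c,[(226.5,240),(336.5,240)],.1294))
```

```text
rim inner far [ 0.67536814 -0.09108281  0.053     ]
jar far 206 [ 0.67420506 -0.09237509  0.0634    ] [ 0.67413636 -0.09400825  0.0574    ]
jar far 208 [ 0.67416835 -0.09350235  0.0634    ] [ 0.67409832 -0.09517622  0.0574    ]
shoulder [ 0.67439555 -0.0917695   0.1294    ] [[ 0.65585047 -0.08570159  0.1294    ]
 [ 0.692945   -0.08687363  0.1294    ]]
```

The jar is now about 1 mm off in x and right in y. Lowering into the collar.

Call:
{"fn": "arm_command", "kwargs": {
  "series": [
    [0.1,0,-0.3,0],
    [0.1,0,-0.6,0],
    [0.1,0,-0.9,0],
    [0.1,0,-1.2,0],
    [0.1,0,-1.2,0]
  ]
}}

```text
time_s: 8.47
tool_pos: [0.6739, -0.114, 0.0894]
ee_rot: [-0.0, 0.718, 0.696, -0.0]
ft_force: [-0.6, 0.6, -2.5]
gripper_width: 0.533
grasp_force: 62.5
```

Call:
{"fn": "arm_command", "kwargs": {
  "series": [
    [0,0,-0.2,0],
    [0,0,-0.4,0],
    [0,0,-0.6,0],
    [0,0,-0.75,0],
    [0,0,-0.75,0]
  ]
}}

```text
time_s: 8.88
tool_pos: [0.6742, -0.114, 0.0824]
ee_rot: [-0.0, 0.718, 0.696, -0.0]
ft_force: [0.2, 0.0, -2.3]
gripper_width: 0.531
grasp_force: 62.5
```

Run:
```python
from h import *
st()
```

```text
8.88 tcp [ 0.6742 -0.114   0.0824] close deg 178.17 j [ 0.75  0.96 -1.01  1.55  0.87  1.13 -0.49] f [ 0.2  0.  -2.3] w 0.531 62.466362714767456
```

No contact force and the jar is well inside the collar. Lowering the last couple of millimetres.

Call:
{"fn": "arm_command", "kwargs": {
  "series": [
    [0,0,-0.05,0],
    [0,0,-0.1,0],
    [0,0,-0.15,0],
    [0,0,-0.15,0],
    [0,0,-0.15,0]
  ]
}}

```text
time_s: 9.3
tool_pos: [0.6744, -0.1139, 0.0813]
ee_rot: [0.0, 0.718, 0.696, 0.0]
ft_force: [-0.0, -0.5, -2.1]
gripper_width: 0.532
grasp_force: 62.5
```

Call:
{"fn": "arm_command", "kwargs": {
  "series": [
    [0,0,-0.05,0],
    [0,0,-0.1,0],
    [0,0,-0.1,0],
    [0,0,-0.1,0],
    [0,0,-0.1,0]
  ]
}}

```text
time_s: 9.72
tool_pos: [0.6746, -0.1139, 0.081]
ee_rot: [0.0, 0.718, 0.696, 0.0]
ft_force: [-3.8, -0.0, 5.1]
gripper_width: 0.536
grasp_force: 62.9
```

It touched down at the expected floor height (+7 N). Opening partway to release, then withdrawing.

Call:
{"fn": "arm_command", "kwargs": {
  "series": [
    [0,0,0,0],
    [0,0,0,0],
    [0,0,0,0],
    [0,0,0,0],
    [0,0,0,0]
  ],
  "jaw": 0.27
}}

```text
time_s: 10.13
tool_pos: [0.6744, -0.1139, 0.0801]
ee_rot: [-0.0, 0.718, 0.696, 0.0]
ft_force: [-0.1, -0.6, -0.1]
gripper_width: 0.729
grasp_force: 0.0
```

Call:
{"fn": "arm_command", "kwargs": {
  "series": [
    [0,0,1,0],
    [0,0,3,0],
    [0,0,6,0],
    [0,0,9,0],
    [0,0,12,0]
  ]
}}

```text
time_s: 10.55
tool_pos: [0.6743, -0.1137, 0.2022]
ee_rot: [-0.0, 0.718, 0.696, 0.0]
ft_force: [0.5, -0.7, -0.4]
gripper_width: 0.729
grasp_force: 0.0
```

Call:
{"fn": "arm_command", "kwargs": {
  "series": [
    [0,-3,1,0],
    [0,-6,2,0],
    [0,-9,3,0],
    [0,-10,4,0],
    [0,-10,4,0]
  ]
}}

```text
time_s: 10.97
tool_pos: [0.675, -0.2192, 0.2428]
ee_rot: [0.002, 0.721, 0.693, 0.0]
ft_force: [0.9, -0.1, 0.6]
gripper_width: 0.73
grasp_force: 0.0
```

Run:
```python
from h import *
st();c=snap('wrist','w7');st();s=snap('side','s7')
y=[250]
im=np.hstack([cv2.resize(c['image'][0:270,40:440],(480,324)),cv2.resize(s['image'][180:280,200:300],(320,324),interpolation=cv2.INTER_CUBIC)])
cv2.imwrite('pics/m7.png',im[:,:,::-1])
```

```text
10.97 tcp [ 0.675  -0.2192  0.2428] close deg 177.75 j [ 0.9   0.84 -1.12  1.37  0.75  1.38 -0.25] f [ 0.9 -0.1  0.6] w 0.73 0.0
11.02 tcp [ 0.6748 -0.2158  0.2418] close deg 177.96 j [ 0.9   0.84 -1.12  1.37  0.75  1.38 -0.25] f [-0.3  1.3 -1. ] w 0.728 0.0
```

View pics/m7.png

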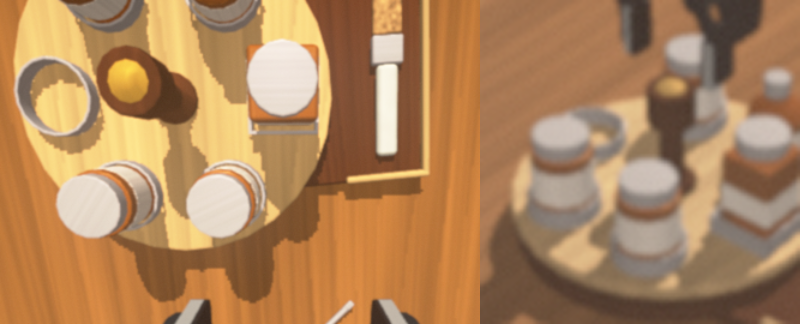

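The jar stands inside its square collar (lid at (283,78) in the left half) and all the neighbours are upright. Next I'm measuring the ledge direction and bottle angle precisely from the clean top view, and the knob's place from the wrist view.

```bash
cat > ang.py <<'E'
from h import *
def ledge(t):
    h=cv2.cvtColor(t['image'],cv2.COLOR_RGB2HSV).astype(int);g=h[...,2]
    # front rim: bright peak along columns between known ledge sides
    P=[]
    for u in range(283,330):
        col=g[146:168,u].astype(float);dark=np.abs(col);k=int(np.argmax(col[3:-3]))+3
        w=col[k-2:k+3]-col[k-2:k+3].min();P.append((u,146+k+(w*np.arange(-2,3)).sum()/max(w.sum(),1e-6)))
    return onplane(t,np.array(P),.022)
def side(t):
    g=cv2.cvtColor(t['image'],cv2.COLOR_RGB2HSV)[...,2].astype(float);L=[];R=[]
    for v in range(161,176):
        for S,a in((L,272),(R,326)):
            r=g[v,a:a+14];k=int(np.argmax(r[2:-2]))+2;w=r[k-2:k+3]-r[k-2:k+3].min();S.append((a+k+(w*np.arange(-2,3)).sum()/w.sum(),v))
    return onplane(t,np.array(L),.022),onplane(t,np.array(R),.022)
def fit(p):
    vx,vy,x,y=cv2.fitLine(p[:,:2].astype(np.float32),cv2.DIST_HUBER,0,.01,.01).ravel();return np.array([vx,vy]),np.array([x,y])
E
python3 - <<'E'
from ang import *
t=load('t0')
p=ledge(t);v,o=fit(p);print('front rim yaw',(np.degrees(np.arctan2(v[1],v[0]))-90+90)%180-90,'res',np.abs((p[:,:2]-o)@[-v[1],v[0]]).mean(),o)
L,R=side(t)
for n,q in(('L',L),('R',R)):
    v,o2=fit(q);print(n,(np.degrees(np.arctan2(v[1],v[0]))+90)%180-90,o2,np.abs((q[:,:2]-o2)@[-v[1],v[0]]).mean())
h=cv2.cvtColor(t['image'],cv2.COLOR_RGB2HSV);A=np.array([.5863,-.1155])
m=((h[...,1]>60)&(h[...,1]<165)&(h[...,2]>140)).astype(np.uint8)
print('cap',lidc(t,(274,194,296,212),.119,90,110))
for b in((325,192,356,220),(325,225,356,252),(270,225,296,250)):print('jar',lidc(t,b,.109,80,110))
for f in('w4','w7'):
    c=load(f);h=cv2.cvtColor(c['image'],cv2.COLOR_RGB2HSV)
    m=((h[...,0]>15)&(h[...,0]<30)&(h[...,1]>170)&(h[...,2]>120)).astype(np.uint8);m[:30]=0;m[100:]=0;m[:,:120]=0;m[:,195:]=0
    n,l,s,ce=cv2.connectedComponentsWithStats(m);i=1+s[1:,4].argmax();print('button',ce[i],s[i],onplane(c,ce[i],.134)[0])
E
```

```text
front rim yaw -15.614784 res 0.01025583818226336 [ 0.7760982 -0.106091 ]
L 0.35382843 [ 0.7576447  -0.01903445] 7.140029374638678e-05
R 3.3503036 [ 0.7603591  -0.18486133] 6.434109650180408e-05
cap (array([283.74871254, 203.19939232]), (7.863162517547607, 7.945769309997559), array([ 0.63311703, -0.03768004,  0.119     ]))
jar (array([338.16092205, 207.54974747]), (18.471214294433594, 20.731958389282227), array([ 0.62170601, -0.18902011,  0.109     ]))
jar (array([337.08618069, 239.44458199]), (19.04982566833496, 21.156360626220703), array([ 0.53265948, -0.1840117 ,  0.109     ]))
jar (array([282.492342 , 237.2672205]), (17.877090454101562, 18.680572509765625), array([ 0.53927463, -0.03371721,  0.109     ]))
button [165.47718254  58.15277778] [ 148   40   36   37 1008] [ 0.58636177 -0.11350493  0.134     ]
button [146.07653575  66.98388721] [129  49  35  37 993] [ 0.58649471 -0.11361929  0.134     ]
```

Call:
{"fn": "arm_command", "kwargs": {
  "series": [
    [-2.5,2.8,0,0],
    [-5,5.6,0,0],
    [-7.5,8.4,0,0],
    [-9,10.05,-1,0],
    [-9,10.05,-2,0]
  ]
}}

```text
time_s: 11.48
tool_pos: [0.581, -0.1055, 0.2207]
ee_rot: [-0.001, 0.714, 0.7, -0.0]
ft_force: [0.4, 0.1, 0.3]
gripper_width: 0.732
grasp_force: 0.0
```

Call:
{"fn": "arm_command", "kwargs": {
  "series": [
    [0,0,-2,0],
    [0,0,-5,0],
    [0,0,-8,0],
    [0,0,-10.5,0],
    [0,0,-11.3,0]
  ]
}}

```text
time_s: 11.9
tool_pos: [0.5815, -0.112, 0.1029]
ee_rot: [-0.003, 0.717, 0.697, -0.002]
ft_force: [-1.2, -0.7, 0.2]
gripper_width: 0.73
grasp_force: 0.0
```

Call:
{"fn": "arm_command", "kwargs": {
  "series": [
    [0,0,0,0],
    [0,0,0,0],
    [0,0,0,0],
    [0,0,0,0],
    [0,0,0,0]
  ],
  "jaw": 1
}}

```text
time_s: 12.32
tool_pos: [0.5837, -0.1121, 0.1078]
ee_rot: [-0.001, 0.718, 0.696, 0.0]
ft_force: [-3.6, 4.1, -3.2]
gripper_width: 0.452
grasp_force: 62.9
```

Run:
```python
from h import *
s=st();print(s['moment'])
```

```text
12.32 tcp [ 0.5837 -0.1121  0.1078] close deg 178.23 j [ 0.89  0.82 -1.07  1.78  0.83  1.06 -0.52] f [-3.6  4.1 -3.2] w 0.452 62.86993145942688
[ 0.74744614  0.85402009 -0.00199933]
```

Call:
{"fn": "arm_command", "kwargs": {
  "series": [
    [0,0,0,-0.05],
    [0,0,0,-0.12],
    [0,0,0,-0.19],
    [0,0,0,-0.26],
    [0,0,0,-0.3]
  ]
}}

```text
time_s: 12.73
tool_pos: [0.5839, -0.1122, 0.1078]
ee_rot: [-0.001, 0.815, 0.58, 0.0]
ft_force: [-3.6, 3.3, -5.5]
gripper_width: 0.452
grasp_force: 62.8
```

Run:
```python
from ang import *
t=snap('top','t8');st()
for z,b in((.119,(284,180,318,208)),):
    print('cap',lidc(t,b,z,90,110))
```

```text
12.78 tcp [ 0.5839 -0.1122  0.1078] close deg 160.77 j [ 0.86  0.79 -1.01  1.79  0.78  1.03 -0.79] f [-4.2  4.1 -5.5] w 0.449 62.77953743934631
cap (array([306.9402523 , 192.74927902]), (25.224924087524414, 30.118818283081055), array([ 0.66225183, -0.1023031 ,  0.119     ]))
```

Call:
{"fn": "arm_command", "kwargs": {
  "series": [
    [0,0,0,-0.07],
    [0,0,0,-0.14],
    [0,0,0,-0.21],
    [0,0,0,-0.28],
    [0,0,0,-0.35]
  ]
}}

```text
time_s: 13.2
tool_pos: [0.5842, -0.1123, 0.1078]
ee_rot: [-0.0, 0.903, 0.429, 0.0]
ft_force: [-3.2, 3.2, -4.9]
gripper_width: 0.447
grasp_force: 62.8
```

Call:
{"fn": "arm_command", "kwargs": {
  "series": [
    [0,0,0,-0.07],
    [0,0,0,-0.14],
    [0,0,0,-0.21],
    [0,0,0,-0.27],
    [0,0,0,-0.3]
  ]
}}

```text
time_s: 13.62
tool_pos: [0.5843, -0.1124, 0.1078]
ee_rot: [-0.0, 0.957, 0.29, 0.0]
ft_force: [-1.5, 2.8, -5.5]
gripper_width: 0.453
grasp_force: 62.7
```

Call:
{"fn": "arm_command", "kwargs": {
  "series": [
    [0,0,0,0],
    [0,0,0,0],
    [0,0,0,0]
  ]
}}

```text
time_s: 13.87
tool_pos: [0.5843, -0.1125, 0.1078]
ee_rot: [-0.0, 0.957, 0.291, 0.0]
ft_force: [-4.3, 4.0, -2.1]
gripper_width: 0.458
grasp_force: 63.1
```

Run:
```python
from ang import *
t=snap('top','t9');w=snap('wrist','w9');s9=snap('side','s9');st()
a=np.radians(3.8);b=np.array([.5863,-.1142,.119])+.09*np.array([np.cos(a),np.sin(a),0])
for n,c in(('top',t),('wrist',w),('side',s9)):
    u=proj(c,b)[0];print(n,'pred cap',u);x,y=np.round(u).astype(int)
    h=cv2.cvtColor(c['image'],cv2.COLOR_RGB2HSV)
    if n!='wrist' and 12<x<548:
        print(h[y-9:y+10,x-9:x+10,1].tolist() if n=='top' else '')
```

```text
14.02 tcp [ 0.5843 -0.1124  0.1078] close deg 123.89 j [ 0.78  0.72 -0.88  1.79  0.67  0.96 -1.36] f [-4.5  4.3 -2.9] w 0.456 63.06678056716919
top pred cap [309.0102834  187.85722363]
[[184, 184, 197, 169, 181, 163, 112, 99, 76, 64, 55, 47, 45, 40, 42, 39, 42, 40, 41], [140, 153, 157, 132, 112, 93, 74, 56, 48, 41, 42, 43, 41, 38, 39, 40, 36, 39, 40], [83, 99, 94, 69, 59, 52, 49, 45, 39, 40, 39, 43, 40, 42, 41, 39, 40, 43, 41], [45, 62, 62, 51, 43, 41, 40, 42, 41, 41, 40, 41, 40, 41, 40, 39, 39, 39, 38], [44, 44, 49, 43, 38, 41, 39, 42, 41, 38, 40, 41, 39, 38, 41, 42, 40, 39, 37], [39, 42, 45, 42, 39, 40, 42, 39, 37, 41, 39, 39, 43, 39, 39, 37, 39, 37, 37], [40, 40, 44, 43, 45, 40, 43, 39, 38, 40, 40, 39, 41, 38, 40, 38, 38, 38, 38], [35, 38, 42, 44, 46, 39, 38, 39, 39, 37, 40, 40, 39, 38, 37, 39, 39, 40, 37], [39, 40, 39, 40, 39, 42, 37, 40, 42, 39, 38, 37, 41, 37, 38, 39, 38, 36, 40], [40, 38, 38, 40, 38, 33, 32, 37, 38, 39, 38, 38, 36, 36, 38, 36, 38, 37, 37], [41, 40, 39, 38, 39, 30, 31, 37, 38, 38, 38, 37, 37, 38, 38, 39, 38, 39, 37], [41, 40, 40, 39, 37, 33, 35, 38, 37, 40, 39, 39, 39, 36, 37, 38, 39, 40, 39], [38, 40, 40, 40, 38, 43, 44, 43, 41, 40, 35, 36, 37, 36, 39, 37, 36, 36, 37], [42, 41, 37, 39, 39, 38, 40, 39, 41, 37, 37, 41, 37, 39, 37, 38, 38, 39, 40], [41, 40, 40, 38, 38, 40, 42, 42, 42, 39, 38, 39, 37, 37, 38, 37, 35, 36, 36], [38, 37, 41, 39, 39, 38, 40, 40, 43, 41, 38, 37, 38, 38, 35, 39, 38, 37, 37], [37, 36, 40, 39, 40, 39, 39, 40, 44, 41, 40, 37, 39, 37, 38, 37, 37, 36, 38], [38, 36, 41, 38, 38, 37, 41, 39, 40, 46, 46, 42, 42, 39, 38, 37, 39, 37, 36], [41, 42, 38, 40, 40, 38, 40, 40, 40, 48, 45, 46, 40, 38, 38, 36, 37, 39, 39]]
wrist pred cap [416.89973658  88.38371585]
side pred cap [289.92156395 220.84958549]
```

Run:
```python
from ang import *
w=load('w9');h=cv2.cvtColor(w['image'],cv2.COLOR_RGB2HSV)
m=((h[...,1]<80)&(h[...,2]>100)).astype(np.uint8);m[270:]=0
n,l,s,ce=cv2.connectedComponentsWithStats(m)
for i in range(1,n):
    if s[i,4]>60:print(s[i],ce[i].round(1),onplane(w,ce[i],.119)[0].round(4))
# pred ledge corners/rims
a=np.radians(3.8);A=np.array([.5863,-.1142,0]);X=np.array([np.cos(a),np.sin(a),0]);Y=np.array([-X[1],X[0],0])
for x,y in((.213,.083),(.213,-.083),(.16,.083),(.16,-.083),(.13,.083)):print('ledge',x,y,proj(w,A+x*X+y*Y+[0,0,.022])[0].round(1))
s9=load('s9');c,sz,p=lidc(s9,(270,200,312,242),.119,70,110);print('side cap',c,sz,p)
s0=load('s0');print('side0 cap',lidc(s0,(280,195,306,222),.119,70,110),'pred',proj(s0,[.6331,-.0377,.119]))
```

```text
[ 447    0   80   44 1999] [493.   16.7] [ 0.7071 -0.1146  0.119 ]
[  107    29   122   123 11444] [166.8  89.9] [ 0.6272 -0.0362  0.119 ]
[ 196   45   61  110 1369] [236.3 105.4] [ 0.6363 -0.059   0.119 ]
[310  45  63 111 914] [330.1 105.4] [ 0.6547 -0.0865  0.119 ]
[ 372   59   70   65 3514] [406.6  91.8] [ 0.6733 -0.106   0.119 ]
[319  64  31  83 510] [327.6 108.1] [ 0.6535 -0.0863  0.119 ]
[  88  183  102   87 2904] [134.2 228.5] [ 0.5749 -0.0499  0.119 ]
[ 373  186  126   84 3766] [414.9 217.8] [ 0.6395 -0.1383  0.119 ]
[ 450  236  110   34 2684] [504.9 256. ] [ 0.6473 -0.1787  0.119 ]
[216 247  22  23 282] [226.7 258.6] [ 0.5841 -0.0866  0.119 ]
[328 246  21  24 296] [337.5 258. ] [ 0.6092 -0.1235  0.119 ]
ledge 0.213 0.083 [ 353.  -197.4]
ledge 0.213 -0.083 [588.8 -13.2]
ledge 0.16 0.083 [300.4 -90. ]
ledge 0.16 -0.083 [527.6  70.9]
ledge 0.13 0.083 [273.8 -35.6]
side cap [291.45488167 222.24271774] (13.09750747680664, 23.12525749206543) [ 0.68254286 -0.11074345  0.119     ]
side0 cap (array([292.37033367, 205.17475891]), (7.673962116241455, 8.60059642791748), array([ 0.63964129, -0.04817921,  0.119     ])) pred [[292.71900436 202.55689689]]
```

Run:
```python
from ang import *
w=load('w9');h=cv2.cvtColor(w['image'],cv2.COLOR_RGB2HSV)
g=cv2.cvtColor(w['image'],cv2.COLOR_RGB2GRAY)[20:180,340:500]
c=cv2.HoughCircles(g,cv2.HOUGH_GRADIENT_ALT,1,10,param1=120,param2=.6,minRadius=12,maxRadius=60)
if c is not None:
    for q in c[0][:6]:print('circ',q+[340,20,0],onplane(w,q[:2]+[340,20],.119)[0])
print('S');print('\n'.join(' '.join('%3d'%v for v in r) for r in h[50:134:4,360:452:4,1]))
s9=load('s9');hs=cv2.cvtColor(s9['image'],cv2.COLOR_RGB2HSV)[208:236,276:306]
print('side S');print('\n'.join(' '.join('%3d'%v for v in r) for r in hs[...,1]))
```

```text
circ [383.          92.          54.52146912] [ 0.66859751 -0.09918327  0.119     ]
circ [406.          96.          36.41175461] [ 0.67205137 -0.1066994   0.119     ]
circ [406.          96.          26.51861954] [ 0.67205137 -0.1066994   0.119     ]
S
210 210 211 215 208 215 209 206 208 207 200 207 202 200 190 156 153 159 152 150 154 145 154
214 212 211 211 208 207 209 206 203 205 200 207 197 198 197 193 155 150 153 149 157 154 154
208 211 211 207 209 212 211 206 207 205 203 198 196 183 154 183 193 152 151 151 149 149 153
206 205 209 210 208 206 208 205 202 182  68  32  31  32  34  33  66 167 151 157 149 153 153
205 208 210 212 208 210 208 200  75  39  27  32  33  33  33  36  36  35  43 148 149 150 157
203 207 203 210 210 206 161  39  29  25  29  32  34  33  33  37  34  37  38  82 146 150 153
204 204 203 205 207 102  41  38  23  28  31  33  33  34  36  35  34  36  37  39 141 143 145
203 201 202 202 130  40  41  21  25  30  31  33  34  34  33  34  36  37  39  36  65 146 138
199 200 198 203  45  40  38  25  29  29  31  31  33  33  34  33  35  36  37  36  43 148 147
190 192 193 155  4
[... 3752 characters left out ...]
 124 142 146 150 148 146 142 133 133 132 136 143 152 154 155 150 135 100  68  74  91  96  95  97  95
 99 100  97 106 117 136 147 147 152 150 148 148 148 147 146 151 151 155 154 156 153 146 120  93  91  95  98  98  97  96
 99  98  99 106 124 140 149 144 148 150 150 148 147 151 148 151 148 153 155 154 153 148 131 109 103  98  97  98  97  98
 96  97  99 108 130 140 144 147 148 144 149 147 148 148 145 147 151 151 152 153 154 149 137 117 106 100  98  98  97  98
 96  97  99 109 130 143 144 142 146 148 146 150 147 141 144 146 149 151 151 150 153 148 137 118 105 100  97 100  98  98
 99  96 102 105 126 135 145 145 147 147 145 143 142 143 144 147 148 149 151 148 148 143 128 113 105  99 101 101  99 100
```

Run:
```python
from ang import *
w=load('w9');h=cv2.cvtColor(w['image'],cv2.COLOR_RGB2HSV);a=np.radians(3.8)
bf=lambda p:np.array([p[0]*np.cos(a)+p[1]*np.sin(a),-p[0]*np.sin(a)+p[1]*np.cos(a)])
print('cap',bf(onplane(w,(412,89),.119)[0]),onplane(w,(412,89),.119)[0],'pred y',bf((.5863,-.1142)))
for r in(30,45,60):
    print(r,'V',h[r,500:560,2].tolist());print('  S',h[r,500:560,1].tolist())
    for u in(530,540,550):print(u,bf(onplane(w,(u,r),.022)[0]))
w4=load('w4');h=cv2.cvtColor(w4['image'],cv2.COLOR_RGB2HSV)
print('w4 front rim V',[h[r,385:425,2].tolist() for r in(5,75,145)]);print('w4 side rim col 370',h[140:175,370,2].tolist(),h[140:175,345,2].tolist(),h[140:175,395,2].tolist())
```

```text
cap [ 0.66642454 -0.15144963] [ 0.67499654 -0.10695011  0.119     ] pred y [ 0.57744252 -0.15280532]
30 V [220, 222, 224, 227, 229, 232, 233, 235, 234, 234, 234, 234, 235, 234, 231, 223, 202, 177, 144, 108, 85, 80, 83, 88, 97, 104, 105, 107, 106, 109, 108, 105, 105, 104, 103, 102, 100, 100, 100, 96, 99, 106, 137, 170, 188, 193, 191, 192, 199, 218, 231, 239, 240, 238, 235, 229, 225, 216, 200, 174]
  S [43, 40, 38, 36, 35, 35, 32, 31, 33, 34, 33, 33, 34, 34, 35, 42, 44, 45, 50, 76, 108, 134, 129, 136, 139, 152, 158, 148, 154, 152, 149, 151, 146, 152, 154, 153, 150, 153, 148, 157, 152, 156, 143, 141, 137, 136, 136, 134, 136, 137, 134, 132, 131, 130, 130, 135, 137, 139, 138, 142]
530 [ 0.755745   -0.22144344]
540 [ 0.7587877  -0.22670019]
550 [ 0.76183032 -0.2319568 ]
45 V [82, 82, 79, 82, 78, 83, 81, 82, 83, 81, 82, 81, 85, 92, 109, 116, 115, 115, 115, 116, 114, 114, 113, 113, 114, 113, 113, 110, 110, 110, 119, 142, 173, 190, 196, 195, 195, 202, 220, 234, 241, 242, 240, 238, 232, 227, 221, 203, 171, 136, 116, 111, 110, 109, 108, 109, 111, 110, 110, 110]
  S [137, 128, 142, 137, 137, 129
[... 1529 characters left out ...]
122, 122, 117, 113, 130, 162, 207, 231, 236, 234, 222, 193, 184, 183, 187, 184, 182, 179, 178, 176, 176, 174, 172, 170, 167, 172, 178, 183, 192, 202, 204]]
w4 side rim col 370 [144, 105, 88, 85, 89, 100, 117, 120, 121, 119, 121, 120, 118, 121, 147, 210, 246, 248, 242, 226, 180, 136, 126, 124, 127, 127, 128, 128, 126, 127, 127, 127, 130, 156, 190] [118, 118, 118, 121, 119, 119, 117, 118, 118, 117, 118, 118, 119, 119, 144, 206, 245, 248, 243, 226, 178, 135, 126, 126, 125, 124, 128, 127, 124, 126, 125, 126, 125, 130, 154] [122, 124, 125, 121, 121, 122, 123, 123, 123, 125, 127, 123, 118, 119, 146, 215, 246, 249, 243, 229, 186, 148, 148, 149, 152, 151, 152, 155, 161, 171, 163, 134, 126, 147, 172]
```

Run:
```python
from ang import *
w=load('w4');A=np.array([.5864,-.1136])
o=onplane(w,[(418.3,5),(412,75),(405.3,145)],.022)[:,:2];d=o[0]-o[-1];print('front rim yaw',np.degrees(np.arctan2(-d[0],d[1])))
r=onplane(w,[(345,160.3),(370,160.3),(395,160.5)],.022)[:,:2];d=r[-1]-r[0];print('side yaw',np.degrees(np.arctan2(d[1],d[0])))
for deg in(3,3.5,4,4.5,5):
    a=np.radians(deg);n=np.array([-np.sin(a),np.cos(a)]);print(deg,'axis-side',(A-r.mean(0))@n,'front-axis',(o.mean(0)-A)@[np.cos(a),np.sin(a)])
w9=load('w9');p=onplane(w9,[(559,30),(547.7,45),(536.8,60)],.022)[:,:2];d=p[0]-p[-1];print('w9 side yaw',np.degrees(np.arctan2(d[1],d[0])))
C=onplane(w9,(412,89),.119)[0][:2]
for deg in(3,4,5):
    a=np.radians(deg);print(deg,(C-p.mean(0))@[-np.sin(a),np.cos(a)])
```

```text
front rim yaw 3.770891387303787
side yaw 3.0472093205515867
3 axis-side 0.08270617169845217 front-axis 0.2128881805134464
3.5 axis-side 0.08424594249329515 front-axis 0.21289895386521526
4 axis-side 0.08577929763344583 front-axis 0.21289351413737545
4.5 axis-side 0.08730612034797369 front-axis 0.21287186174418335
5 axis-side 0.08882629436341764 front-axis 0.2128339983345525
w9 side yaw 3.2953047125217063
3 0.08387420577527044
4 0.08542531124436753
5 0.08695039533612602
```

The bottle cap is 85.0 mm from the ledge's outer side edge, which is the middle of the 170 mm ledge. The tool's turn of 54.3° agrees. The knob is still gripped at 63 N, so I'm handing in.

Run:
```python
from h import *
st();print(arm.job_done())
```

```text
14.02 tcp [ 0.5843 -0.1124  0.1078] close deg 123.89 j [ 0.78  0.72 -0.88  1.79  0.67  0.96 -1.36] f [-4.5  4.3 -2.9] w 0.456 63.06678056716919
the job is handed in; nothing more can be done
None
```

I lowered the square jar into its square collar until it touched the floor, then turned the rack so the bottle lines up with the middle of the drip ledge (within about half a degree by my measurements); the job is handed in at 14.0 s with the knob still gripped and held still, though after the turn I only checked the bottle's position, not that the other jars were still standing.

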